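Travel check of a spring-backed torch mount

ROBOT

A 6-joint arm with a two-finger parallel gripper is mounted at the origin on a cart in front of the work surface, level with it; the furniture and walls round the work are solid. World frame = base frame: x ahead of the robot, y to its left, z up, the work surface at z = 0. Lengths are in m, angles in rad, forces in N, time in s.
With the tool pointing down it reaches from about 0.25 to 0.8 m from the base axis. Payload 8.5 kg.
Tool frame: the origin (TCP) lies between the finger pads; the fingertips stand 22 mm ahead of it and the grasp point (between the pads) lies 3 mm ahead of it; z points along the fingers, y is the direction in which the jaws open and shut (so a half turn about z gives the same grasp; the last joint's range is limited). The gripper opens to 85 mm and grips with 20 to 120 N. Pads are 22 mm wide; open, the fingers measure 114 mm over their backs; the gripper's body (76 mm by 85 mm) begins 54 mm behind the grasp point. The pads swing forward as they close: fully open they stand 13 mm farther back than shut.
Start: joints at [1.106, 0.238, -0.013, 1.319, 0, 1.571], TCP at [0.235, 0.469, 0.253] pointing down, gripper open.
Joint ranges: [-2.66, 2.66], [-1.03, 1.9], [-1.14, 1.46], [-1.82, 2.27], [-1.45, 1.34], [-3.14, 3.14]. Speed limits (rad/s): [2.22, 2.22, 2.79, 3.14, 3.14, 3.14].

INTERFACE

Orientations are given as a unit quaternion [w, x, y, z].
In Python, from plant import r gives the robot as it stands.
- The arm moves only by the tool play_rows, never from a script. Its argument "increments" is a list of rows, each a list of 7 numbers: the opening, from 0 (shut) to 1 (fully open), then the shift along the world's x, y, z in m, then the turn, a rotation vector about the world's x, y, z in degrees. In form: [[hand, dx, dy, dz, wx, wy, wz], ...]. A call has 1 to 20 rows; each row is the pose to reach, as a shift and turn from the pose commanded when the call began; what a row does not reach only later rows make up. A row lasts 1/12 s, in which the tool goes at most 41.7 mm and 7.16 degrees, less where a joint would pass 70% of its speed; a pose out of reach is approached as far as the arm can. A call with a gripper value outside its range is refused whole. The fingers move at their own pace and stop on an object; "newtons" is the grip in N (left out, the last holds). Time passes only in rows, so rows that repeat a pose let the fingers close. It gives the time, the measured TCP pose, the force and the opening at its end, in the units of the state.
- r.state(): the state, without advancing time (a new reading comes with each control period).
- r.camera(name): name is "scene" or "top" or "wrist"; returns a dict with "color" (384x512x3 uint8, blue, green, red), "z_map" (384x512 float32, m along the optical axis (not along the pixel's ray), 0 where there is no reading), "mtx" (3x3 intrinsics, pixels), "rvec" (rotation vector, rad) and "tvec" (3), from world to camera coordinates, as OpenCV has them; the wrist camera has in their place "T_tool_cam" (4x4, takes a point from camera to tool coordinates, whose origin is the TCP and whose axes are the flange's). Camera axes: x right, y down, z forward; pixel columns grow to the right and rows downward; lengths in m; the calibration is good to about 2 mm. A picture is of the moment at which its call begins: read the wrist's pose just before it.
- r.sign_off(): hands the job in, once; it reports no verdict.
The state is a dict: "clock": time; "joints": joint angles; "qd": joint speeds; "effort": joint torques, N m; "ee_pos": TCP position; "orientation": TCP orientation; "ft_force": force on the tool from outside, world axes, zero at the start; "wrist_torque": the same for the moment, N m; "finger_gap": finger opening in m.
Only numpy, scipy, OpenCV 4.12 (cv2) and the standard library are available. Lean on these libraries where they do the work, as an engineer would, in place of code of your own. Each camera call takes 0.05 s, during which the arm holds its last target. There are 200 camera calls.

TASK

Do the travel check of the spring-backed torch mount on its stand: with the fingertip or the outside of the fingers, push the dial's loose memory hand by its ribbed tab gently to the right until it lies against the upright needle. Then press the plate's sprung corner down on its round pad until the needle, taking the hand along, stands in the notch of the index on the dial's rim (not past it), pause there, and ease the corner back up under the finger so that the plate comes home without snapping and the hand stays in the notch as the record. Grip nothing, and leave the index and the loose parts round the stand where they are.

Things in the scene. Friction and masses are not known exactly. Their poses are not given: they have to be found in the camera images.
- check_stand: Grey bed 190 x 210 x 14 mm bolted to the table. Origin on the table under it (bed spans x -100..+90, y -105..+105 mm); x points away from the robot, y left, z up, yaw up to 0.35 rad. One hinge axis along its x, at y = -55, z = 60 mm, serves plate, needle, memory hand and index; their angles are from upright, growing to the left. The white fan-shaped dial behind (x 66..71 mm) rises to z = 205 mm.
- tilt_plate (a joint): Angle (rad) of the three-cornered steel plate and the needle fixed to it: 0 = home, plate level and needle upright; grows as the left front corner is pressed down on its coil spring; stop at 0.30. At the pad about 6 N starts it, about 14 N holds 0.22. Let go suddenly it snaps home; over 3.5 rad/s (400 mm/s at the pad) counts as snapping. More than 35 N on the plate is too much.
- press_pad (a point): Centre of the top of the round press pad, 34 mm across, on the sprung corner, 115 mm left of the hinge axis: at x = -45, y = +60, z = 79 mm of the stand when home. It sinks about 115 mm times the plate's angle. A clamp ring 44 mm wide, 22 mm high, stands on the plate 80 mm to its right.
- needle_tip (a point): Tip of the black tapered needle, 136 mm from the hinge axis, in front of the dial (stand x = +61 mm).
- memory_hand (a joint): Angle (rad) of the memory hand, the grey flat hand 9 mm wide before the needle. Light friction holds it anywhere (0.5 N at the tab moves it; over 25 N bends it). It starts at 0.31 to 0.38, an old reading left of the index. At 0 with the plate home it lies on the needle, stopped by a pin there; as the plate is pressed the pin takes it along at the needle's angle, and it stays when the plate returns.
- memory_tab (a point): Centre of the ribbed tab at the hand's end: 16 mm (stand x) x 9 x 38 mm (along the hand), reaching 158 to 196 mm from the hinge axis at stand x = +52 mm, above the dial's rim (145 mm) and the index (156 mm). Push its left side toward -y of the stand with a fingertip at z about 222 mm, clear above the index.
- memory_line (a point): Point on the memory hand's centre line 136 mm from the hinge axis, read against the index.
- index (a joint): Angle (rad, 0.12 to 0.22) of the index: a steel block 32 mm wide clamped stiffly on the dial's rim, with two prongs down the dial face that leave a notch 14 mm wide. It must stay as set. The needle stands in the notch when the plate's angle equals this value (within 0.05).
- index_mark (a point): Middle of the index notch, 136 mm from the hinge axis. Its y axis runs along the rim to the left; the needle or hand is in the notch when its point is within 7 mm of this one along y.
- tube_pin: Bystander: upright turned steel tube, 63 mm across, 85 mm tall. Origin at the centre of its underside.
- elbow: Bystander: small bent pipe, 36 x 76 x 20 mm, lying. Origin at the centre of its underside.
- ring01: Bystander: black rubber ring, 46 mm across, 8 mm thick, lying. Origin at the centre of its underside.
- forged_arm: Bystander: forged link arm, 34 x 121 x 38 mm, lying. Origin at the centre of its underside.
- pin_driver: Bystander: pin driver, thin rod with knurled grip, 30 x 187 x 31 mm, lying. Origin at the centre of its underside.
- lug_tube: Bystander: short tube with a welded lug, 98 x 80 x 61 mm, lying. Origin at the centre of its underside.

How it is judged:
On the way, in this order (a step that is already met when the one before it is completed fails the run):
1. the memory hand is pushed back against the needle with the plate home (value of joint memory_hand below 0.04 rad and value of joint tilt_plate below 0.02 rad), for 0.2 s.
2. the corner is pressed so far that needle and memory hand both stand in the index notch (y of needle_tip in the frame of index_mark between -0.007 and 0.007 m and y of memory_line in the frame of index_mark between -0.007 and 0.007 m), for 0.15 s.
At the end, for the whole second after the job is handed in: The plate is home (under 0.015 rad) and still, the memory hand rests in the index notch (its line within 7.5 mm of the notch's middle), the index has moved less than 3 mm and the loose parts less than 15 mm (y of memory_line in the frame of index_mark between -0.0075 and 0.0075 m and value of joint tilt_plate below 0.015 rad and velocity of joint tilt_plate between -0.02 and 0.02 rad/s and velocity of joint memory_hand between -0.02 and 0.02 rad/s and distance of index_mark from where it was at the start of the episode below 0.003 m and distance of each of tube_pin, elbow, ring01, forged_arm, pin_driver, lug_tube from where it was at the start of the episode below 0.015 m); the robot touches nothing.
It fails at once if the needle runs past the index notch (more than 10 mm beyond its middle) (y of needle_tip in the frame of index_mark above 0.01 m).
It fails at once if the plate snaps back (faster than 3.5 rad/s) (velocity of joint tilt_plate below -3.5 rad/s).
It fails at once if the memory hand is squeezed or bent (over 25 N) (contact force between the fingers and memory_hand above 25 N).
It fails at once if the plate is gripped or forced (over 35 N) (contact force between the fingers and tilt_plate above 35 N).
It fails at once if the index is shifted (over 3 mm), or a loose part is moved, lifted or carried (over 15 mm) (distance of index_mark from where it was at the start of the episode above 0.003 m or distance of any of tube_pin, elbow, ring01, forged_arm, pin_driver, lug_tube from where it was at the start of the episode above 0.015 m).
It also fails if it takes over 54 s, if anything falls off the work surface, if the arm or the gripper's body presses on something with over 40 N, if the wrist force passes 120 N, or if a joint passes its speed limit or range.

## Working session

There is one attempt and no reset: what is moved stays moved. The work goes in short steps, Python scripts to look and compute and a tool call to move; the robot and the scene stay as the last step left them, time stands still between calls to the robot, and variables do not carry over. Pictures are saved under pics/ and viewed, about 8 in all and at most 12, crops included, and the job is handed in when it is done.

Besides the shell and the picture viewer there is one more tool, called after "Request:" as name(argument=value, ...), one argument or row to a line, values as JSON. play_rows: Moves the arm, as the interface text tells. Its arguments: {"type":"object","properties":{"increments":{"type":"array","items":{"type":"array","items":{"type":"number"}}},"newtons":{"type":"number"}},"required":["increments"]}

```bash
mkdir -p pics; cat > h.py <<'E'
import numpy as np, cv2
from plant import r
def grab(name,f):
    s=r.state(); d=r.camera(name); np.savez('pics/'+f+'.npz',ee=s['ee_pos'],q=s['orientation'],**d); cv2.imwrite('pics/'+f+'.png',d['color']); return d
def cam(d):
    R=cv2.Rodrigues(np.array(d['rvec'],float))[0]; return R,np.array(d['tvec'],float).ravel()
def cloud(d):
    z=d['z_map']; K=d['mtx']; v,u=np.mgrid[:z.shape[0],:z.shape[1]]
    P=np.dstack([(u-K[0,2])/K[0,0]*z,(v-K[1,2])/K[1,1]*z,z])
    R,t=cam(d); return (P-t)@R
E
python3 - <<'E'
from h import *
print(r.state())
a=grab('scene','s0');b=grab('top','t0')
for d in(a,b):
    R,t=cam(d);print(-R.T@t, R[2])
cv2.imwrite('pics/both.png',np.vstack([a['color'],b['color']])[:, :])
E
```

```text
{'clock': 0.0, 'joints': array([ 1.10601888e+00,  2.38794849e-01, -1.42417529e-02,  1.31919035e+00,
        1.22885466e-05,  1.57076900e+00]), 'qd': array([-0.00111944, -0.00117337, -0.00081896,  0.00194365, -0.00053396,
       -0.00065006]), 'effort': array([-3.69105837e-04, -5.38782549e+01,  3.46433723e+01,  1.86065957e-02,
        1.00374634e-04, -8.34523320e-06]), 'ee_pos': array([0.23514714, 0.46897669, 0.25267508]), 'orientation': array([-1.70726883e-04,  2.30289336e-01,  9.73121940e-01, -6.94666378e-04]), 'ft_force': array([ 0.09030472, -0.34751708, -0.41305202]), 'wrist_torque': array([ 0.01837877, -0.04958338, -0.00547906]), 'finger_gap': 0.08509999332942737}
[-0.22235466 -0.30480974  0.89999072] [ 0.63905031  0.44224274 -0.62931396]
[0.21614457 0.21275815 1.66837385] [ 0.20747189  0.0090636  -0.97819899]
```

View pics/s0.png

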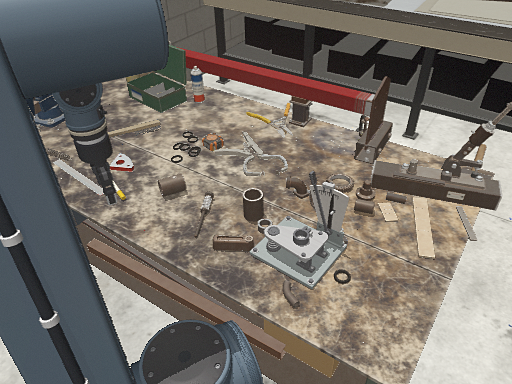

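View pics/t0.png

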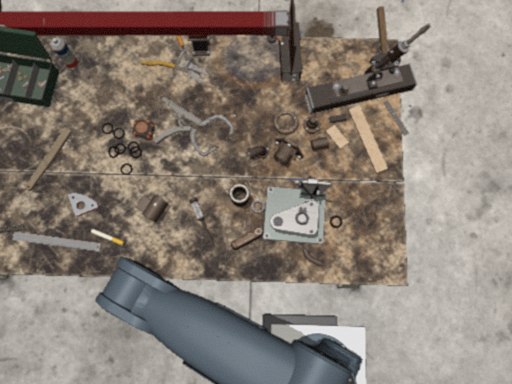

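The scene view shows the stand around (300,245) with the dial behind at (325,205) and the tube pin left at (253,205). The top view shows the bed at cols 265–327, rows 187–242, pad near (280,222).

```bash
cat > fit.py <<'E'
from h import *
d=np.load('pics/t0.npz'); K=d['mtx'];R,t=cam(d);C=-R.T@t
img=d['color']; sub=img[180:250,255:335]
hsv=cv2.cvtColor(img,cv2.COLOR_BGR2HSV)
print('bed hsv',hsv[238,310],hsv[192,275],'table',hsv[260,300])
b=hsv[238,310].astype(int)
m=((np.abs(hsv[...,0].astype(int)-b[0])<18)&(hsv[...,1]>15)&(hsv[...,2]>90)).astype(np.uint8)
m[:, :255]=0;m[:,335:]=0;m[:180]=0;m[250:]=0
m=cv2.morphologyEx(m,cv2.MORPH_OPEN,np.ones((2,2)))
n,l,s,_=cv2.connectedComponentsWithStats(m);k=1+np.argmax(s[1:,4]);print(s[k])
def ray(u,v,z):
    w=R.T@np.linalg.solve(K,[u,v,1]);return C+w*(z-C[2])/w[2]
c=max(cv2.findContours((l==k).astype(np.uint8),0,2)[0],key=cv2.contourArea)
H=cv2.convexHull(c).reshape(-1,2)
W=np.array([ray(u,v,.014)[:2] for u,v in H])
rc=cv2.minAreaRect((W*1000).astype(np.float32));print(rc);print(cv2.boxPoints(rc))
out=cv2.resize(np.hstack([sub,cv2.cvtColor((l==k).astype(np.uint8)[180:250,255:335]*255,8)]),None,fx=5,fy=5,interpolation=0)
e=np.load('pics/s0.npz'); s2=cv2.resize(e['color'][160:310,230:370],None,fx=2.3,fy=2.3)
cv2.imwrite('pics/f1.png',out)
o=np.zeros((350+345,800,3),np.uint8);o[:350]=out[:, :800];o[350:,:s2.shape[1]]=s2[:345]
cv2.imwrite('pics/f1.png',cv2.resize(o,(690,600)))
E
python3 fit.py
```

```text
bed hsv [ 60  10 153] [ 69  11 164] table [ 16  82 137]Traceback (most recent call last):
  File "fit.py", line 10, in <module>
    n,l,s,_=cv2.connectedComponentsWithStats(m);k=1+np.argmax(s[1:,4]);print(s[k])
                                                    ~~~~~~~~~^^^^^^^^^
    return _wrapfunc(a, 'argmax', axis=axis, out=out, **kwds)
    return bound(*args, **kwds)
ValueError: attempt to get argmax of an empty sequence
```

```bash
sed -i 's/^m=((np.*/m=((hsv[...,0]>40)\&(hsv[...,0]<100)\&(hsv[...,1]>=5)\&(hsv[...,1]<40)\&(hsv[...,2]>115)).astype(np.uint8)/' fit.py; python3 fit.py
```

```text
bed hsv [ 60  10 153] [ 69  11 164] table [ 16  82 137]
[ 265  189   61   55 1380]
((521.5557861328125, 80.5743408203125), (208.12716674804688, 187.30580139160156), 86.91360473632812)
[[422.43576 -18.29586]
 [609.46985 -28.38073]
 [620.6758  179.44455]
 [433.64172 189.52942]]
```

View pics/f1.png

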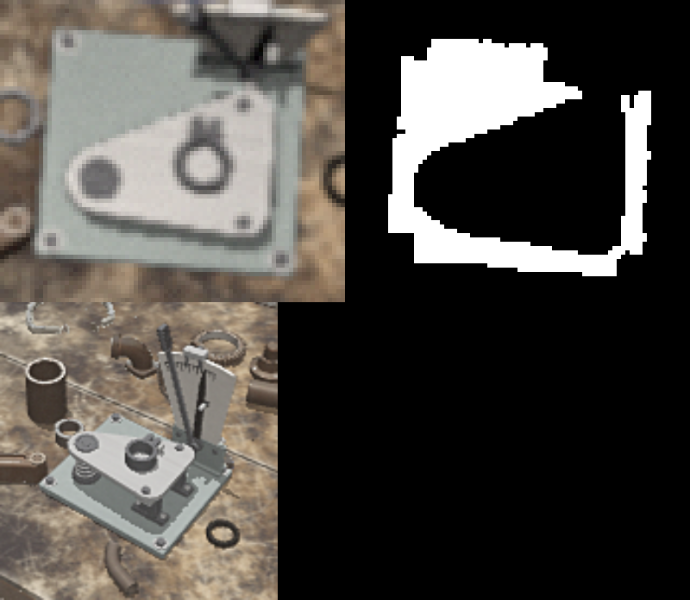

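The crops show the bed corners cleanly, with pad at left, the hand leaning left of the index and the needle upright. Stand origin is about (0.527, 0.080) with yaw about −0.054. I'll move above and left of the tab with the fingers shut.

Request:
play_rows(
  increments=[
    [0,0.346,-0.342,0.04,0,0,-66.5],
    [0,0.346,-0.342,0.04,0,0,-66.5],
    [0,0.346,-0.342,0.04,0,0,-66.5],
    [0,0.346,-0.342,0.04,0,0,-66.5],
    [0,0.346,-0.342,0.04,0,0,-66.5],
    [0,0.346,-0.342,0.04,0,0,-66.5],
    [0,0.346,-0.342,0.04,0,0,-66.5],
    [0,0.346,-0.342,0.04,0,0,-66.5],
    [0,0.346,-0.342,0.04,0,0,-66.5],
    [0,0.346,-0.342,0.04,0,0,-66.5],
    [0,0.346,-0.342,0.04,0,0,-66.5],
    [0,0.346,-0.342,0.04,0,0,-66.5],
    [0,0.346,-0.342,0.04,0,0,-66.5],
    [0,0.346,-0.342,0.04,0,0,-66.5],
    [0,0.346,-0.342,0.04,0,0,-66.5],
    [0,0.346,-0.342,0.04,0,0,-66.5],
    [0,0.346,-0.342,0.04,0,0,-66.5],
    [0,0.346,-0.342,0.04,0,0,-66.5],
  ],
  newtons=20,
)

```text
clock: 1.6
ee_pos: [0.5807, 0.1282, 0.2935]
orientation: [-0.0, 0.726, 0.688, 0.0]
ft_force: [0.3, -1.0, -0.3]
finger_gap: -0.0001
```

```bash
python3 - <<'E'
from h import *
s=r.state();print(s['clock'],s['ee_pos'],s['orientation'],s['ft_force'],s['finger_gap'])
a=grab('scene','s1');w=grab('wrist','w1');print(w['T_tool_cam'].round(3), w['mtx'])
x=cv2.resize(a['color'][150:300,240:370],(650,750))[:590]
cv2.imwrite('pics/v2.png',cv2.resize(np.hstack([cv2.resize(a['color'][160:270,270:370],(400,440)),cv2.resize(w['color'],(400,300)) if 0 else np.vstack([cv2.resize(w['color'],(400,300)),np.zeros((140,400,3),np.uint8)])]),(800,440)))
E
```

```text
1.6 [0.58067393 0.12817357 0.29351566] [-2.23622017e-05  7.25642565e-01  6.88071847e-01  3.90578052e-05] [ 0.27573117 -0.98896245 -0.31929835] -0.0001412341823681032
[[ 0.    -0.961 -0.278  0.07 ]
 [ 1.    -0.     0.001  0.   ]
 [-0.001 -0.278  0.961 -0.12 ]
 [ 0.     0.     0.     1.   ]] [[340.57936341   0.         254.62619086]
 [  0.         340.57936341 193.20505735]
 [  0.           0.           1.        ]]
```

View pics/v2.png

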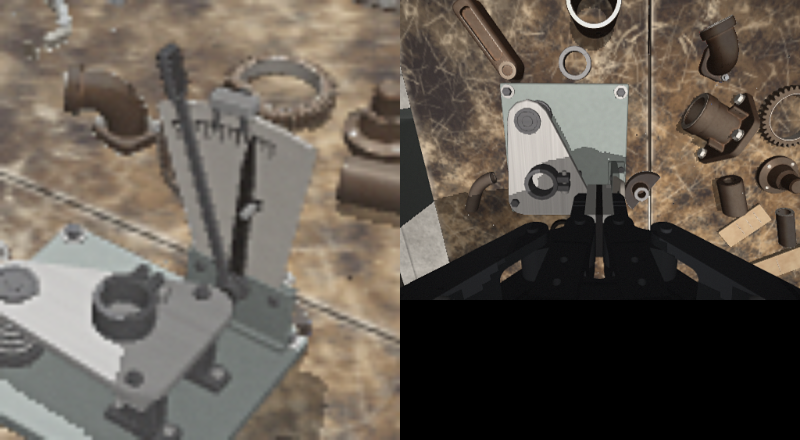

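```bash
cat >> h.py <<'E'
O=np.array([.5266,.0803,0]);YAW=-.054
def S(x,y,z): c,s=np.cos(YAW),np.sin(YAW); return O+np.array([c*x-s*y,s*x+c*y,z])*.001
def pr(d,P):
    return cv2.projectPoints(np.atleast_2d(P).astype(float),d['rvec'],d['tvec'],d['mtx'],None)[0].reshape(-1,2)
def arm(x,rad,a): return S(x,-55+rad*np.sin(a),60+rad*np.cos(a))
E
python3 - <<'E'
from h import *
d=np.load('pics/s1.npz');im=cv2.resize(d['color'],None,fx=6,fy=6,interpolation=cv2.INTER_CUBIC)
pts={'pad':S(-45,60,79),'needle0':arm(61,136,0),'tab.34':arm(52,177,.34),'tip':S(52,50,271),'idx.17':arm(61,136,.17),'piv':arm(61,0,0)}
for k,p in pts.items():
    u=pr(d,p)[0];print(k,u.round(1));cv2.circle(im,tuple(int(x) for x in (u+.5)*6),4,(0,0,255),-1)
cv2.imwrite('pics/v3.png',im[700:1500,1550:2250][:, :][:600])
print(d['mtx'][0,0])
E
```

```text
pad [273.6 231.8]
needle0 [333.4 194.9]
tab.34 [313.  179.1]
tip [298.9 159.3]
idx.17 [325.7 192.2]
piv [328.9 232.3]
423.1454755312912
```

View pics/v3.png

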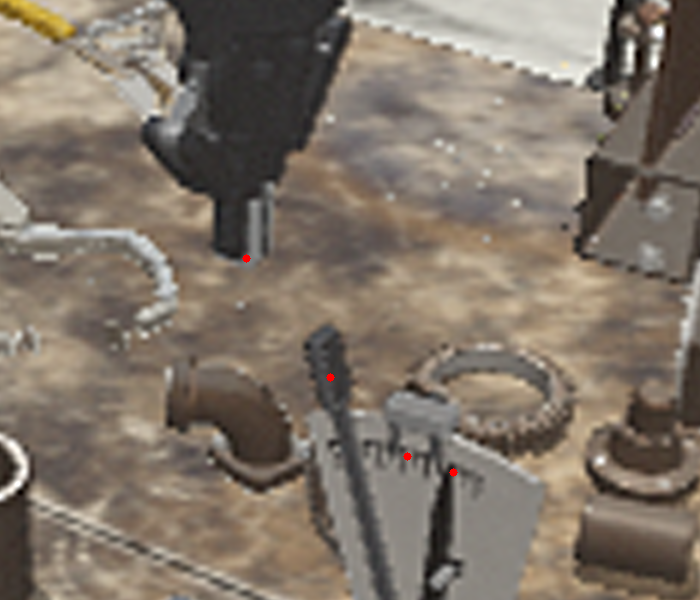

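The gripper tip projects onto its true position. The needle marker sits on the needle tip and the tab marker on the tab (hand about 0.35), so the stand pose is good. Next I descend and push the tab right.

Request:
play_rows(
  increments=[
    [0,0,0,-0.02,0,0,0],
    [0,0,0,-0.047,0,0,0],
    [0,0,0,-0.047,0,0,0],
    [0,-0.0005,-0.01,-0.047,0,0,0],
    [0,-0.001,-0.017,-0.047,0,0,0],
    [0,-0.0012,-0.022,-0.047,0,0,0],
    [0,-0.0014,-0.026,-0.047,0,0,0],
    [0,-0.0016,-0.03,-0.047,0,0,0],
    [0,-0.0018,-0.034,-0.047,0,0,0],
    [0,-0.002,-0.038,-0.047,0,0,0],
    [0,-0.0023,-0.042,-0.047,0,0,0],
    [0,-0.0025,-0.046,-0.047,0,0,0],
    [0,-0.0027,-0.05,-0.047,0,0,0],
    [0,-0.003,-0.054,-0.047,0,0,0],
    [0,-0.0031,-0.058,-0.047,0,0,0],
    [0,-0.0033,-0.062,-0.047,0,0,0],
    [0,-0.0036,-0.066,-0.047,0,0,0],
    [0,-0.0038,-0.07,-0.047,0,0,0],
    [0,-0.004,-0.074,-0.047,0,0,0],
    [0,-0.0042,-0.078,-0.047,0,0,0],
  ],
)

```text
clock: 3.37
ee_pos: [0.5771, 0.0489, 0.2462]
orientation: [-0.0, 0.726, 0.688, -0.0]
ft_force: [-0.2, 0.0, -0.1]
finger_gap: -0.0003
```

Request:
play_rows(
  increments=[
    [0,-0.0001,-0.002,0,0,0,0],
    [0,-0.0002,-0.003,0,0,0,0],
    [0,-0.0003,-0.005,0,0,0,0],
    [0,-0.0003,-0.006,0,0,0,0],
    [0,-0.0003,-0.006,0,0,0,0],
    [0,-0.0003,-0.006,0,0,0,0],
  ],
)

```text
clock: 3.87
ee_pos: [0.5768, 0.0433, 0.2462]
orientation: [-0.0, 0.726, 0.688, -0.0]
ft_force: [0.9, 0.4, -0.3]
finger_gap: -0.0001
```

```bash
cat > look.py <<'E'
import sys
from h import *
f=sys.argv[1]
s=r.state();print(s['clock'],s['ee_pos'].round(4),s['ft_force'].round(2))
d=grab('scene',f)
cv2.imwrite('pics/%sz.png'%f,cv2.resize(d['color'][160:245,275:365],None,fx=7,fy=7,interpolation=cv2.INTER_CUBIC))
E
python3 look.py s2
```

```text
3.8667 [0.5768 0.0433 0.2462] [ 0.94  0.37 -0.26]
```

View pics/s2z.png

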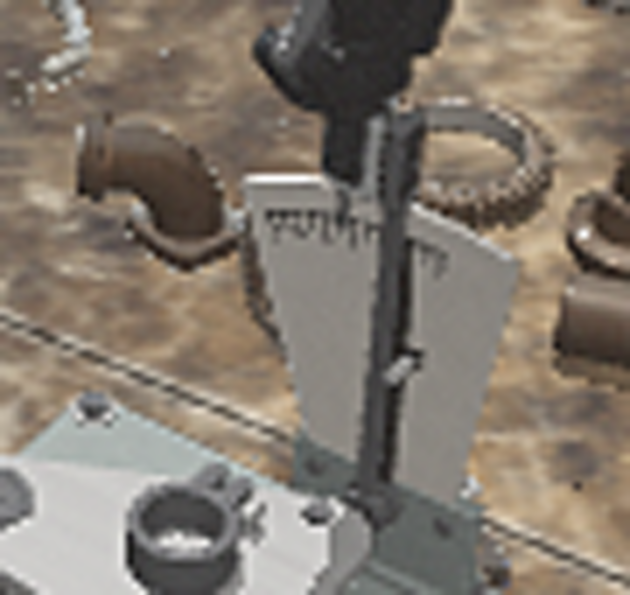

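The hand is now nearly over the needle, with the index block just left of it (345,200). A few more millimetres, watching force.

Request:
play_rows(
  increments=[
    [0,-0.0001,-0.001,0,0,0,0],
    [0,-0.0001,-0.002,0,0,0,0],
    [0,-0.0002,-0.003,0,0,0,0],
    [0,-0.0002,-0.004,0,0,0,0],
    [0,-0.0002,-0.004,0,0,0,0],
    [0,-0.0002,-0.004,0,0,0,0],
  ],
)

```text
clock: 4.42
ee_pos: [0.5766, 0.0396, 0.2463]
orientation: [-0.0, 0.726, 0.688, 0.0]
ft_force: [0.2, 3.9, 0.1]
finger_gap: 0.0002
```

Request:
play_rows(
  increments=[
    [0,0,-0.0007,0,0,0,0],
    [0,-0.0001,-0.0015,0,0,0,0],
    [0,-0.0001,-0.0015,0,0,0,0],
    [0,-0.0001,-0.0015,0,0,0,0],
  ],
)

```text
clock: 4.75
ee_pos: [0.5765, 0.0386, 0.2464]
orientation: [-0.001, 0.726, 0.688, 0.001]
ft_force: [0.5, 7.9, 0.5]
finger_gap: -0.0
```

The force rose to 8 N, so the hand lies on the pin. Back off left, then go over the pad.

Request:
play_rows(
  increments=[
    [0,0.0005,0.01,0,0,0,0],
    [0,0.0015,0.03,0,0,0,0],
    [0,0.003,0.06,0,0,0,0],
    [0,-0.03,0.085,0,0,0,0],
    [0,-0.065,0.1,0,0,0,0],
    [0,-0.0915,0.105,0,0,0,0],
    [0,-0.0915,0.105,-0.03,0,0,0],
    [0,-0.0915,0.105,-0.06,0,0,0],
    [0,-0.0915,0.105,-0.09,0,0,0],
    [0,-0.0915,0.105,-0.12,0,0,0],
    [0,-0.0915,0.105,-0.12,0,0,0],
    [0,-0.0915,0.105,-0.12,0,0,0],
  ],
)

```text
clock: 5.75
ee_pos: [0.4841, 0.1425, 0.1258]
orientation: [-0.0, 0.726, 0.688, -0.002]
ft_force: [1.3, -0.5, 0.5]
finger_gap: 0.0
```

```bash
python3 look.py s3; python3 - <<'E'
from h import *
d=np.load('pics/s3.npz')
for a in(0,.12,.17,.22): print(a,((pr(d,[arm(61,136,a),arm(66,150,a)])-[275,160]+.5)*7).round(0).tolist())
w=grab('wrist','w3');K=w['mtx'];s=r.state()
T=w['T_tool_cam']
from scipy.spatial.transform import Rotation as Ro
R=Ro.from_quat(s['orientation'][[1,2,3,0]]).as_matrix()
Pc=T[:3,:3].T@(R.T@(S(-45,60,79)-s['ee_pos'])-T[:3,3]);print('pad px wrist',(K@Pc)[:2]/Pc[2])
cv2.imwrite('pics/w3.png',w['color'])
E
```

```text
5.75 [0.4841 0.1425 0.1258] [ 1.27 -0.46  0.49]
0 [[413.0, 248.0], [423.0, 212.0]]
0.12 [[374.0, 234.0], [380.0, 196.0]]
0.17 [[358.0, 229.0], [363.0, 191.0]]
0.22 [[343.0, 225.0], [345.0, 187.0]]
pad px wrist [251.49403296 232.61890847]
```

View pics/s3z.png

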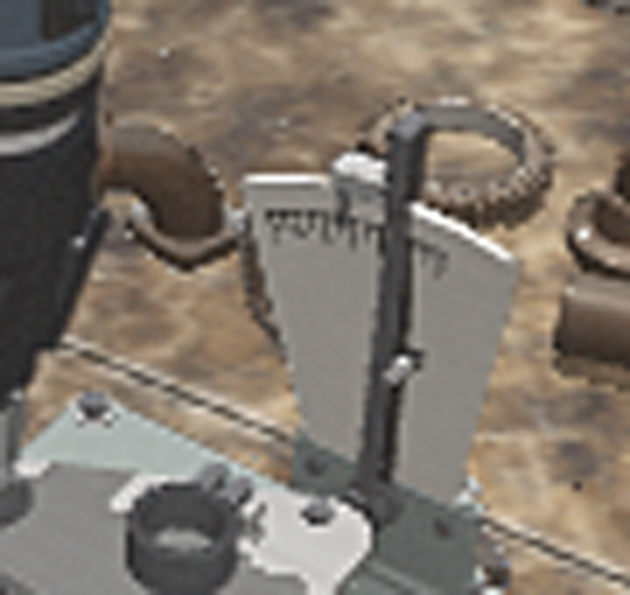

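View pics/w3.png

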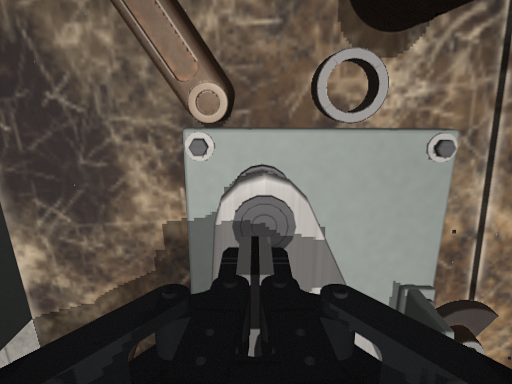

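Scene: the hand stays upright on the needle after withdrawal; index block spans about u 333–388 with its left prong at (345,200), roughly 0.13 rad. Wrist: pad centre near (264,225) versus expected (251,232), so I shift +5 mm x and +3 mm y, then feel for contact.

Request:
play_rows(
  increments=[
    [0,0.005,0.003,0,0,0,0],
    [0,0.005,0.003,-0.012,0,0,0],
    [0,0.005,0.003,-0.018,0,0,0],
    [0,0.005,0.003,-0.02,0,0,0],
    [0,0.005,0.003,-0.021,0,0,0],
    [0,0.005,0.003,-0.022,0,0,0],
    [0,0.005,0.003,-0.023,0,0,0],
    [0,0.005,0.003,-0.023,0,0,0],
  ],
)

```text
clock: 6.52
ee_pos: [0.4901, 0.1458, 0.1035]
orientation: [0.0, 0.726, 0.688, 0.0]
ft_force: [-0.8, 0.5, 0.6]
finger_gap: -0.0002
```

```bash
python3 - <<'E'
from h import *
d=np.load('pics/s1.npz')
g=cv2.cvtColor(d['color'],6)
for v in range(180,198): print(v,g[v,312:345])
for a in(0,.12,.17,.22): print(a,pr(d,[arm(61,136,a),arm(62,150,a),arm(66,156,a)]).round(1).tolist())
E
```

```text
180 [ 77  72  56  56  62  76 111 107 117 114 109 117 132 134  63  69 123 131
 136 116  71 127 138 131 132 148 161 174 175 174 182 188 195]
181 [ 74  69  55  55  75 144 131 126 112 109 105  98 100  88  35  34  56 127
 138 163 160 129 138 143 145 146 148 152 160 163 165 161 162]
182 [ 71  85  53  53  79 127 168 151 126 109  99  97 153 145 163 111  58  43
  70  91 127 133 138 141 143 145 145 142 131 133 137 140 148]
183 [ 65  78  58  75  77 115 121 134 120  99 100 152 138 137 140 143 142 144
 125  88  76 154 159 120 130 126 117 114 115 127 137 145 147]
184 [ 60  74  92  73  99 115 112 117 118 104 104 138 147 142 137 139 138 140
 141 142 143 151 138 144 137 125 123 127 126 134 137 134 124]
185 [131  78  59  62 109 180 201 154 149 142 112 111 108 115 132 144 148 139
 138 138 138 141 136 133 119 104  99  99 106 115 118 112 112]
186 [139 109  62  69  81 108 127 128 134 145 119 109 114 115 114 114 115 121
 144 146 141 132 111 132 168 167 100 124 134 132 125 118 127]
187 [143 143  60  65  76 112 143 135 135 136 134  75  89 113 111 111 113 114
 114 114 128 116 108 120 132 157 122 144 140  98 1
[... 914 characters left out ...]
 137  63
 146  60 112  31  88 111 140 136 135 133 133 129 136 187 201]
195 [146 141 142 143  70  64  78 109 142 139 139 138 135 111 140 139 131  66
 144  81  46  49 114  73  85 108 139 136 134 132 131 130 152]
196 [146 139 142 141 101  62  74 113 143 135 136 133 136 137 135 136 132 113
 145 145  19  63 149 113 110 101  86 136 137 134 134 131 128]
197 [146 140 138 140 101  62  64 101 144 139 136 134 135 136 135 134 135 139
 141 111  21  62 145 113 139 107 112 136 135 135 134 134 134]
0 [[333.4, 194.9], [334.1, 190.5], [335.1, 187.9]]
0.12 [[328.0, 192.9], [328.0, 188.3], [328.8, 185.6]]
0.17 [[325.7, 192.2], [325.5, 187.6], [326.2, 184.9]]
0.22 [[323.5, 191.7], [323.1, 187.0], [323.6, 184.3]]
```

Request:
play_rows(
  increments=[
    [0,0,0,-0.001,0,0,0],
    [0,0,0,-0.002,0,0,0],
    [0,0,0,-0.003,0,0,0],
    [0,0,0,-0.003,0,0,0],
    [0,0,0,-0.003,0,0,0],
  ],
)

```text
clock: 6.93
ee_pos: [0.4901, 0.1458, 0.1007]
orientation: [0.0, 0.726, 0.688, 0.0]
ft_force: [-1.6, 0.1, 6.9]
finger_gap: 0.0002
```

Request:
play_rows(
  increments=[
    [0,0,0,-0.001,0,0,0],
    [0,0,0,-0.002,0,0,0],
    [0,0,0,-0.002,0,0,0],
    [0,0,0,-0.002,0,0,0],
  ],
)

```text
clock: 7.27
ee_pos: [0.4902, 0.1461, 0.0989]
orientation: [-0.0, 0.726, 0.688, 0.001]
ft_force: [-2.8, 1.3, 7.6]
finger_gap: -0.0
```

Request:
play_rows(
  increments=[
    [0,0,0,-0.001,0,0,0],
    [0,0,0,-0.002,0,0,0],
    [0,0,0,-0.003,0,0,0],
    [0,0,0,-0.004,0,0,0],
    [0,0,0,-0.005,0,0,0],
    [0,0,0,-0.006,0,0,0],
    [0,0,0,-0.007,0,0,0],
    [0,0,0,-0.008,0,0,0],
    [0,0,0,-0.009,0,0,0],
    [0,0,0,-0.01,0,0,0],
    [0,0,0,-0.011,0,0,0],
    [0,0,0,-0.012,0,0,0],
    [0,0,0,-0.012,0,0,0],
    [0,0,0,-0.012,0,0,0],
  ],
)

```text
clock: 8.43
ee_pos: [0.4903, 0.1471, 0.0874]
orientation: [-0.001, 0.726, 0.688, 0.001]
ft_force: [-3.0, 5.9, 11.8]
finger_gap: 0.0004
```

```bash
python3 look.py s4; python3 - <<'E'
from h import *
d=np.load('pics/s4.npz')
cv2.imwrite('pics/s4y.png',cv2.resize(d['color'][170:210,305:350],None,fx=14,fy=14,interpolation=cv2.INTER_NEAREST))
g=cv2.cvtColor(d['color'],6)
for v in range(182,204,2): print(v,g[v,318:340])
E
```

```text
8.4333 [0.4903 0.1471 0.0874] [-2.99  5.94 11.79]
182 [166 149 128 110  72  65  74  67  49  58  85  70 125 121 130 130 133 140
 145 144 145 141]
184 [108 115 114 104  82  59  75  53  44  88 201 217 212 213 220 232 191 140
 136 126 124 126]
186 [113 118 132 174 132  53  72  65  71  83 113 140 187 214 212 149 107 129
 166 168 100 123]
188 [140 139 136 137 139  99  72  68  72  83 119 118 110 114 127 103  66  91
  93 119 140 115]
190 [106  54  90  87 113  64  72  68  77 111 146 140  55  71 117 119 199 255
 255 223  46  60]
192 [138  89 140  88 143  82  67  67  63  47  82  59  60  69 111 138 134 130
 124 124 157 234]
194 [139 139 136 106 116 141  83  65  70  75  85  77 145  65 140  77  84 113
 141 140 134 130]
196 [136 135 137 138 138 138  82  66  70  56  52 126 143 138 137  84 142 108
 111 102  85 136]
198 [138 136 137 136 138 139  78  68  70  57  42  96 142 137 137 137 136 137
 131 104 111 136]
200 [136 137 136 139 137 139 100  65  67  65  31  76 144 139 138 133 134 134
 133 135 133 135]
202 [136 137 135 133 137 137  94  61  76 113  30  74 145 137 136 134 133 132
 132 130 133 130]
```

View pics/s4y.png

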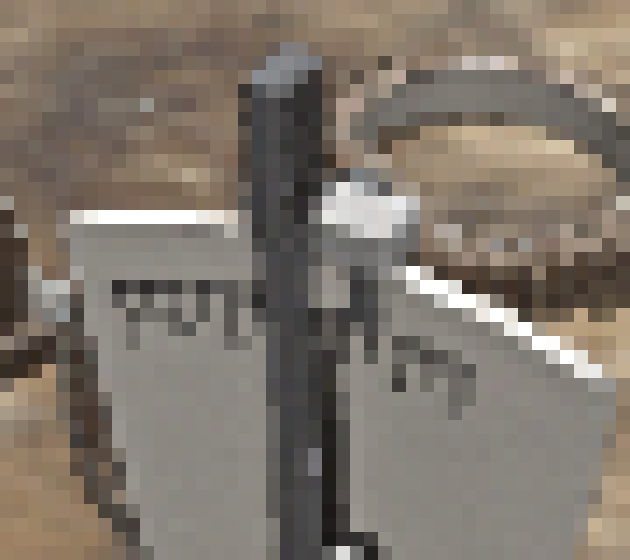

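```bash
python3 - <<'E'
from h import *
d=np.load('pics/s4.npz')
def off(x,rad,a,t): return S(x,-55+rad*np.sin(a)+t*np.cos(a),60+rad*np.cos(a)-t*np.sin(a))
for a in (.1,.12,.14): print('press',a,'needle r100,120',pr(d,[arm(61,100,a),arm(61,120,a)]).round(1).tolist(),'hand edges r136',pr(d,[off(52,136,a,4.5),off(52,136,a,-4.5)]).round(1).tolist())
for a in (.1,.12,.14,.16): print('idx',a,'prong edges L..R r145',pr(d,[off(64,145,a,t) for t in(16,7,-7,-16)]).round(1).tolist())
print('block r156 x66', [pr(d,[off(66,156,a,t) for t in(16,-16)]).round(1).tolist() for a in (.1,.12,.14)])
e=np.load('pics/s1.npz');g=cv2.cvtColor(e['color'],6)
for v in (196,200,204,208):print(v,g[v,324:338])
print('home needle',pr(d,[arm(61,r,0) for r in(100,110,120,130)]).round(1).tolist())
E
```

```text
press 0.1 needle r100,120 [[328.9, 204.0], [328.9, 198.1]] hand edges r136 [[325.6, 194.4], [328.6, 195.4]]
press 0.12 needle r100,120 [[328.2, 203.8], [328.1, 197.8]] hand edges r136 [[324.7, 194.1], [327.7, 195.1]]
press 0.14 needle r100,120 [[327.6, 203.6], [327.3, 197.5]] hand edges r136 [[323.8, 193.9], [326.8, 194.8]]
idx 0.1 prong edges L..R r145 [[324.1, 188.0], [327.1, 189.0], [331.8, 190.6], [334.9, 191.6]]
idx 0.12 prong edges L..R r145 [[323.1, 187.8], [326.1, 188.8], [330.8, 190.2], [333.9, 191.2]]
idx 0.14 prong edges L..R r145 [[322.2, 187.6], [325.2, 188.5], [329.8, 189.9], [332.9, 190.8]]
idx 0.16 prong edges L..R r145 [[321.2, 187.5], [324.2, 188.3], [328.9, 189.6], [331.9, 190.4]]
block r156 x66 [[[324.5, 184.2], [335.3, 187.7]], [[323.4, 184.0], [334.2, 187.3]], [[322.4, 183.8], [333.1, 186.9]]]
196 [136 137 135 136 132 113 145 145  19  63 149 113 110 101]
200 [136 136 134 134 136 140 110  24  29  64 147 138 136 134]
204 [137 135 136 134 139 140  50  34  39  77 146 137 133 134]
208 [140 137 137 136 141 113  32  37  54 127 142 137 134 134]
home needle [[332.2, 205.3], [332.5, 202.5], [332.9, 199.6], [333.2, 196.7]]
```

Now at about 0.119 rad (13.7 mm sunk). The hand stands between the prongs (inner edges at about u 325 and 329.5), and measured against the needle's home position the index comes out near 0.12. Pause, then ease up.

Request:
play_rows(
  increments=[
    [0,0,0,0,0,0,0],
    [0,0,0,0,0,0,0],
    [0,0,0,0,0,0,0],
    [0,0,0,0,0,0,0],
    [0,0,0,0.001,0,0,0],
    [0,0,0,0.002,0,0,0],
    [0,0,0,0.003,0,0,0],
    [0,0,0,0.004,0,0,0],
    [0,0,0,0.005,0,0,0],
    [0,0,0,0.006,0,0,0],
    [0,0,0,0.007,0,0,0],
    [0,0,0,0.008,0,0,0],
    [0,0,0,0.009,0,0,0],
    [0,0,0,0.01,0,0,0],
    [0,0,0,0.011,0,0,0],
    [0,0,0,0.012,0,0,0],
    [0,0,0,0.013,0,0,0],
    [0,0,0,0.014,0,0,0],
    [0,0,0,0.015,0,0,0],
    [0,0,0,0.016,0,0,0],
  ],
)

```text
clock: 10.15
ee_pos: [0.49, 0.1458, 0.1023]
orientation: [-0.0, 0.726, 0.688, 0.0]
ft_force: [-0.8, 0.3, -0.1]
finger_gap: 0.0002
```

Request:
play_rows(
  increments=[
    [0,0,0,0.001,0,0,0],
    [0,0,0,0.002,0,0,0],
    [0,0,0,0.003,0,0,0],
    [0,0,0,0.01,0,0,0],
    [0,0,0,0.03,0,0,0],
    [0,0,0,0.06,0,0,0],
    [0,0,0,0.09,0,0,0],
    [0,0,0,0.09,0,0,0],
    [0,0,0,0.09,0,0,0],
  ],
)

```text
clock: 10.9
ee_pos: [0.491, 0.1461, 0.1942]
orientation: [0.001, 0.726, 0.688, 0.002]
ft_force: [0.5, -0.8, -0.4]
finger_gap: -0.0
```

```bash
python3 look.py s5; python3 - <<'E'
from h import *
d=np.load('pics/s5.npz')
cv2.imwrite('pics/s5y.png',cv2.resize(d['color'][165:235,260:350],None,fx=8,fy=8,interpolation=cv2.INTER_NEAREST))
E
```

```text
10.9 [0.491  0.1461 0.1942] [ 0.54 -0.76 -0.35]
```

View pics/s5y.png

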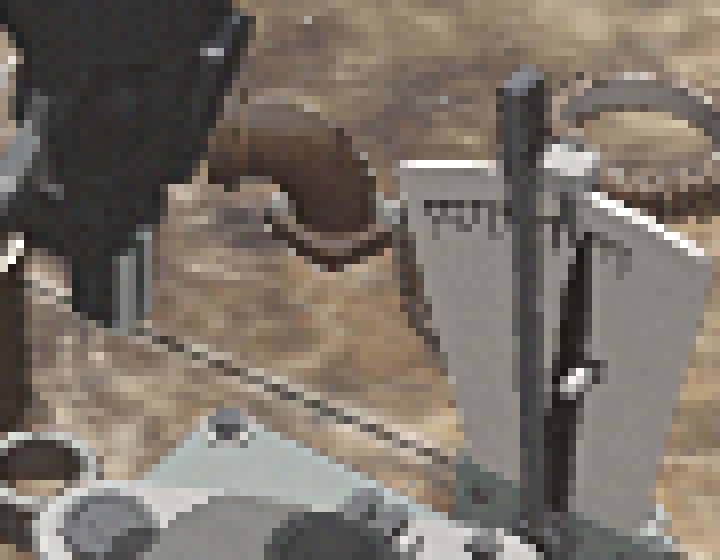

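The plate is home (needle upright), and the hand stays over the index's left/middle. One more independent check from the wrist camera above, since the scene camera sees the hand with parallax.

Request:
play_rows(
  increments=[
    [0,0,0,0.04,0,0,0],
    [0,0,0,0.08,0,0,0],
    [0,0,0,0.12,0,0,0],
    [0,0,-0.03,0.14,0,0,0],
    [0,0,-0.06,0.14,0,0,0],
    [0,0,-0.09,0.14,0,0,0],
    [0,0,-0.115,0.14,0,0,0],
    [0,0,-0.115,0.14,0,0,0],
    [0,0,-0.115,0.14,0,0,0],
  ],
)

```text
clock: 11.7
ee_pos: [0.4896, 0.0297, 0.3312]
orientation: [-0.001, 0.727, 0.687, -0.001]
ft_force: [-0.3, 0.6, -0.7]
finger_gap: -0.0
```

```bash
python3 - <<'E'
from h import *
from scipy.spatial.transform import Rotation as Ro
s=r.state();w=grab('wrist','w6');K=w['mtx'];T=w['T_tool_cam'];z=w['z_map']
R=Ro.from_quat(s['orientation'][[1,2,3,0]]).as_matrix()
v,u=np.mgrid[:384,:512]
P=np.dstack([(u-K[0,2])/K[0,0]*z,(v-K[1,2])/K[1,1]*z,z])
W=(P@T[:3,:3].T+T[:3,3])@R.T+s['ee_pos']
D=W-O;c,sn=np.cos(YAW),np.sin(YAW)
X=(c*D[...,0]+sn*D[...,1])*1e3;Y=(-sn*D[...,0]+c*D[...,1])*1e3;Z=D[...,2]*1e3
near=(X>30)&(X<95)&(abs(Y)<120)&(z>0)
t=near&(Z>226)&(Z<262); print('tab',t.sum(),X[t].min(),X[t].max(),Y[t].min(),Y[t].max(),Z[t].max(),np.median(u[t]),np.median(v[t]))
b=near&(Z>206)&(Z<222)&(X>48); print('block')
for x,y,zz in list(zip(X[b],Y[b],Z[b]))[::max(1,b.sum()//40)]: print(round(x),round(y,1),round(zz,1))
print(b.sum())
cv2.imwrite('pics/w6.png',cv2.resize(w['color'][60:330,250:512],None,fx=2.2,fy=2.2))
E
```

```text
tab 710 48.33281699099151 64.47821687962151 -35.89962528625502 -23.230200633801378 256.27846223564967 398.0 173.0
block
67 -17.0 206.5
78 -16.5 210.4
77 -17.1 211.1
73 -17.6 212.8
69 -18.3 212.8
66 -19.7 208.0
76 -18.9 213.2
72 -19.6 213.0
68 -20.4 212.8
67 -22.2 206.2
75 -21.0 213.6
71 -21.6 213.8
67 -22.5 212.6
78 -22.3 213.9
75 -23.3 212.6
70 -23.6 214.6
67 -25.2 209.9
77 -24.5 213.7
73 -25.1 214.2
69 -25.8 214.3
86 -27.3 206.5
74 -26.6 213.9
66 -28.3 208.8
76 -27.1 214.8
57 -29.0 208.7
75 -27.9 214.4
70 -28.3 216.0
83 -29.1 212.3
83 -29.7 212.8
85 -30.4 213.0
86 -31.8 213.1
87 -33.5 212.3
86 -35.6 212.4
66 -42.8 215.9
79 -42.9 215.9
74 -43.6 215.7
68 -44.1 216.6
66 -46.7 209.7
75 -44.8 217.1
71 -45.5 217.1
68 -46.6 215.7
68 -47.3 216.0
71 -52.2 206.5
718
```

View pics/w6.png

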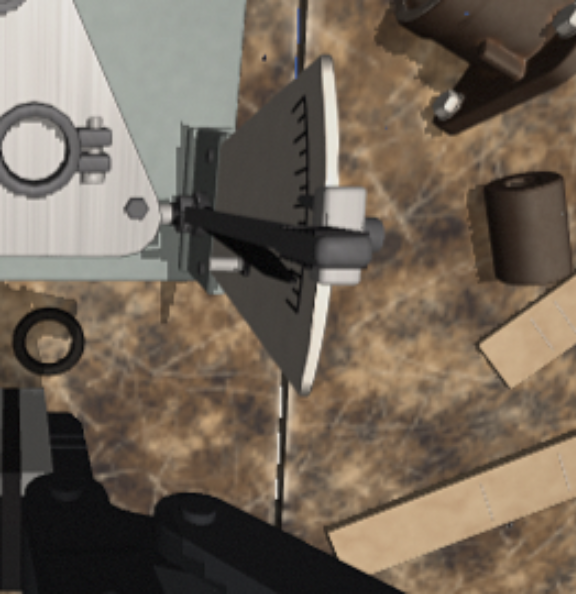

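The wrist view and depth show the hand over the block's middle. In the same frame the hand measures about 0.14 rad and the index about 0.15, roughly 1–2 mm apart at the notch. Handing in.

```bash
python3 -c "
from h import r
print(r.sign_off(), r.state()['clock'])"
```

```text
the job is handed in; nothing more can be done
the job is handed in; nothing more can be done
```

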